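# Take the left-hand clamp knob off the ink grinder

### The arm

A 6-joint arm with a two-finger parallel gripper is mounted at the origin on the work surface. World frame = base frame: x ahead of the robot, y to its left, z up, the work surface at z = 0. Lengths are in m, angles in rad, forces in N, time in s.
With the tool pointing down it reaches from about 0.3 to 0.825 m from the base axis. Payload 5.4 kg.
Tool frame: the origin (TCP) lies at the very end of the fingers, on their centre line; the grasp point (between the pads) lies 19 mm behind it; z points along the fingers, y is the line along which they close (so a half turn about z gives the same grasp; the last joint's range is limited). The gripper opens to 92 mm and grips with 3 to 60 N. Pads are 20 mm wide; open, the fingers measure 128 mm over their backs; the gripper's body (75 mm by 189 mm) begins 69 mm behind the grasp point.
Start: joints at [-1.36, 0.158, 1.597, -0, 1.386, -0.21], TCP at [0.235, -0.525, 0.215] pointing down, gripper open.
Joint ranges: [-2.91, 2.91], [-0.94, 2.29], [0.18, 2.7], [-1.29, 4.43], [0.17, 2.64], [-3, 3]. Speed limits (rad/s): [2.57, 2.57, 3.14, 3.14, 3.14, 3.14].

### API

Orientations are given as a rotation vector (axis times angle).
In Python, from workcell import bot gives the robot as it stands. Calls block until the motion is done:
- bot.goto(position, orientation): joint-space move of the TCP to a pose.
- bot.line_to(position, rot=None, max_speed=0.15): straight line of the TCP; rot=None keeps the orientation; max_speed is the mean speed in m/s.
- bot.set_joints(angles): joint-space move.
- bot.set_gripper(opening, newtons=None): opening from 0.0 (shut) to 1.0 (fully open); newtons is the grip in N (None keeps the last); returns when the fingers have stopped.
- bot.hold(seconds).
- bot.inverse_kinematics(position, orientation): joint angles nearest the present ones, or None.
- bot.read_camera(name): name is "side" or "top" or "wrist"; returns a dict with "pixels" (480x640x3 uint8, blue, green, red), "fx", "fy", "cx", "cy" (pixels), "R" (3x3) and "t" (3): a world point X has camera coordinates R X + t. Camera axes: x right, y down, z forward; pixel columns grow to the right and rows downward; lengths in m; the calibration is good to about 2 mm. A picture is of the moment at which its call begins. There is no depth.
A pose or a line that the arm cannot do raises bot.MotionError and nothing moves.
- bot.job_done(): hands the job in; it is judged then, once.
Readings, each from a call of its own:
- bot.current_clock(): time.
- bot.current_joints(): joint angles.
- bot.current_joint_vel(): joint speeds.
- bot.current_effort(): joint torques, N m.
- bot.current_ee_pos(): TCP position.
- bot.current_tool_rot(): TCP orientation.
- bot.current_contact_force(): force on the tool from outside, world axes, zero at the start.
- bot.current_ft_torque(): the same for the moment, N m.
- bot.current_opening(): opening from 0.0 (shut) to 1.0 (fully open).
- bot.current_grip_force(): force on a finger pad.
Only numpy, scipy, OpenCV 4.12 (cv2) and the standard library are available. Lean on these libraries where they do the work, as an engineer would, in place of code of your own. Each camera call takes 0.05 s, during which the arm holds its last target. There are 200 camera calls.

### The job

The stone of the electric ink grinder has to come off for washing: unscrew the big black knob in its middle, which has a left-hand thread and comes off clockwise, as the arrow engraved on it shows, so turn it until its white line meets the white line on the drip pan and only then lift it off. Do not wrench it: let it rise freely on its thread as it turns, and do not pull or force it. Set it down gently, right way up, inside the wooden tray, and leave everything else on the desk as it is.

Things in the scene. Friction and masses are not known exactly. Their poses are not given: they have to be found in the camera images.
- grinder: Electric ink grinder, fixed: grey housing 240 x 220 x 58 mm, on it a drip pan (170 mm across, rim 71 mm above the desk), a black grinding stone (130 mm across, top at 78 mm) and the knob in its centre. Origin on the desk under the vertical spindle axis; x to its rear, y to its left, -x to its front panel. A column at x = 108, y = 90 mm carries the ink-stick arm, parked rearwards; 181 mm high.
- knob: Black knurled knob, a round cap 52 mm across, 36 mm high, 90 g, brass ring groove round its shoulder (left-hand thread). Origin: centre of underside; z up, x along the white line on its top. At the start underside 82 to 84 mm above the desk, 4 to 6 mm above the stone. Turned clockwise from above it rises several mm on its coarse thread, with 2 mm of play up and down; anticlockwise jams it.
- knob_mark (a point): Outer end of the white line engraved on the knob's top, 24 mm from the knob's axis, 36 mm above its underside. At the start it is 2.75 to 3.25 rad short of the index line, to be turned clockwise; opened fingers can turn back round the knob for a new grip, and it stays where it was left.
- index_mark (a point): White index line on the drip pan's rim, 80 mm from the spindle axis towards the grinder's front (its -x), 71 mm above the desk. The thread lets go about 0.25 rad before the knob's line points at it; when the lines meet (or the knob's line is up to 0.3 rad past) the knob is free to lift.
- spindle_top (a point): Upper end of the spindle inside the knob, 110 mm above the desk. A spring washer under the knob loads the thread (9 N, fading as the knob rises); turning takes about 0.2 N m at first. 2 mm of sideways play. Over 12 N of pull or push (30 N of all contact with the grinder, spring included) hurts the thread: lifting before it is off, or turning while gripped at a fixed height, does that.
- tray: Shallow wooden parts tray, fixed, 160 mm along its x and 170 mm along its y, 14 mm high, walls and floor 6 mm thick. Origin on the desk under its centre. It lies left or right of the grinder; the round black inkstone lies on the other side.
- tray_floor (a point): Centre of the tray's inner floor, 6 mm above the desk.
- paste_box: Round blue porcelain seal-paste box, 66 mm in diameter, 31 mm high. Bystander, loose; origin at the centre of its underside. Leave it alone.
- seal_a: Pinkish seal stone, 25 x 25 mm, 60 mm high. Bystander, loose; origin at the centre of its underside. Leave it alone.
- seal_b: Greenish seal stone, 30 x 30 mm, 45 mm high. Bystander, loose; origin at the centre of its underside. Leave it alone.
- paperweight: Dark wooden paperweight, 30 x 200 mm (long along its y), 14 mm high with a small brass knob. Bystander, loose; origin at the centre of its underside. Leave it alone.
- ink_stick: Spare black ink stick with gold band, 85 x 24 x 11 mm, lying. Bystander, loose; origin at the centre of its underside. Leave it alone.
- water_dropper: Green glass water dropper, 68 mm in diameter, 54 mm high. Bystander, loose; origin at the centre of its underside. Leave it alone.
Mind the look-alikes: they are no part of the job. Of the things shaped like the knob, the black one is meant. Several things look just like the tray: the one meant starts farthest to the robot's left.

How it is judged:
On the way, in this order (a step that is already met when the one before it is completed fails the run):
1. the knob has been turned clockwise until its white line meets the white line on the drip pan (within about 20 degrees), still standing over the spindle (y of knob_mark in the frame of grinder between -0.009 and 0.009 m and x of knob_mark in the frame of grinder below -0.012 m and z of knob in the frame of grinder between 0.087 and 0.11 m and horizontal distance between knob and spindle_top below 0.008 m), for 0.05 s.
2. the knob has been lifted clear above the end of the spindle (z of knob in the frame of spindle_top above 0.004 m and angle between knob's own z axis and vertical below 0.35 rad), for 0.05 s.
3. the knob has been lowered to the tray floor while still held, not dropped (held with its underside less than 8 mm above the floor) (x of knob in the frame of tray between -0.055 and 0.055 m and y of knob in the frame of tray between -0.06 and 0.06 m and z of knob in the frame of tray_floor below 0.008 m and contact force between the fingers and knob above 0.5 N), for 0.05 s.
At the end, for the whole second after the job is handed in: The knob stands right way up (within 0.08 rad) and at rest on the floor of the wooden tray (underside within 3 mm of the floor, wholly inside the walls), released (x of knob in the frame of tray between -0.055 and 0.055 m and y of knob in the frame of tray between -0.06 and 0.06 m and z of knob in the frame of tray_floor between -0.003 and 0.003 m and angle between knob's own z axis and vertical below 0.08 rad and linear speed of knob below 0.02 m/s and angular speed of knob below 0.2 rad/s); the robot touches nothing.
It fails at once if the knob is wrenched: more than 30 N between the knob and the grinder (contact force between knob and grinder above 30 N).
It fails at once if the knob is banged or pressed into the tray: more than 35 N between them (contact force between knob and tray above 35 N).
It fails at once if the gripper or the arm presses on the grinder with more than 20 N (contact force between the arm and grinder above 20 N).
It fails at once if a bystander is moved by more than 15 mm (distance of any of paste_box, seal_a, seal_b, paperweight, ink_stick, water_dropper from where it was at the start of the episode above 0.015 m).
It also fails if it takes over 51 s, if anything falls off the work surface, if the arm or the gripper's body presses on something with over 40 N, if the wrist force passes 120 N, or if a joint passes its speed limit or range.

## Working session

There is one attempt and no reset: what is moved stays moved. The work goes in short steps, each a Python script; the robot and the scene stay as the last script left them, time stands still between calls to the robot, and variables do not carry over. Pictures are saved under pics/ and viewed, at most 10 in all, crops included, and the job is handed in when it is done.

```bash
ls; mkdir -p pics; python3 - <<'E'
from workcell import bot
import cv2,numpy as np
for n in("top","side"):
    c=bot.read_camera(n); cv2.imwrite(f"pics/{n}0.png",c["pixels"])
    print(n,c["fx"],c["cx"],c["cy"],"C",(-np.array(c["R"]).T@c["t"]).round(3),np.round(c["R"],3).tolist())
print(bot.current_clock())
E
```

```text
pics
top 600.8062673817415 315.47127538803676 237.02546099470885 C [0.404 0.017 1.587] [[0.006, -1.0, -0.012], [-0.998, -0.005, -0.061], [0.061, 0.012, -0.998]]
side 606.780656253036 318.2022805913844 238.83041476822956 C [-0.174 -0.768  1.22 ] [[0.761, -0.648, -0.007], [-0.485, -0.562, -0.67], [0.43, 0.513, -0.742]]
0.1
```

View pics/top0.png

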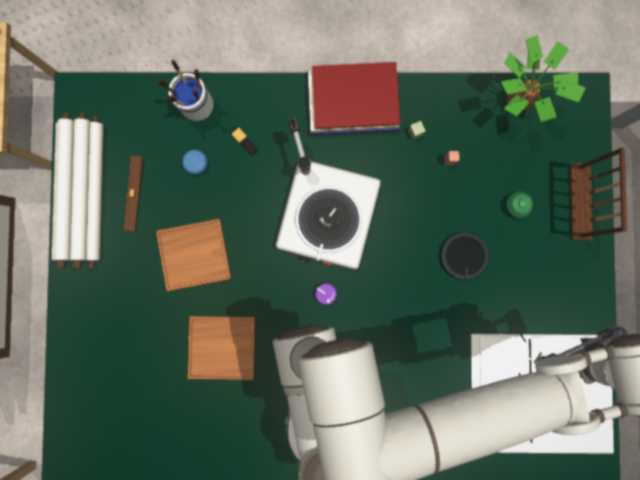

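View pics/side0.png

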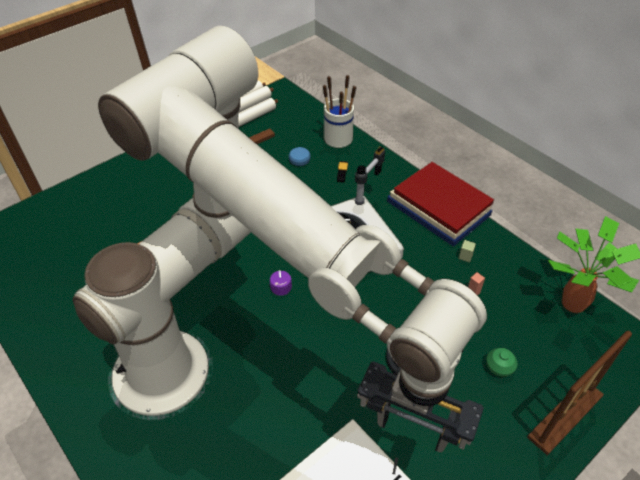

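Top view: the candidates for the knob are the black one on the grinder (328,216) and the purple one on the desk (325,294); I choose black. The candidate trays are at (193,254) and (221,348), and the former lies farther left. The inkstone is at (465,256). In the side view the arm hides the grinder. Next I measure coarsely and then look with the wrist camera.

```bash
cat > h.py <<'E'
from workcell import bot
import cv2,numpy as np
from scipy.spatial.transform import Rotation as Ro
def ray(c,u,v,z):
    R=np.array(c["R"]);C=-R.T@np.array(c["t"])
    d=R.T@np.array([(u-c["cx"])/c["fx"],(v-c["cy"])/c["fy"],1.]);return C+d*(z-C[2])/d[2]
def proj(c,X):
    p=np.array(c["R"])@np.array(X)+np.array(c["t"]);return p[0]/p[2]*c["fx"]+c["cx"],p[1]/p[2]*c["fy"]+c["cy"]
def down(a): # tool z down, tool y axis at world angle a
    y=np.array([np.cos(a),np.sin(a),0]);z=np.array([0,0,-1.]);x=np.cross(y,z)
    return Ro.from_matrix(np.c_[x,y,z]).as_rotvec()
def yang():
    y=Ro.from_rotvec(bot.current_tool_rot()).as_matrix()[:,1];return np.arctan2(y[1],y[0])
def blobs(m,amin):
    cs,_=cv2.findContours(m.astype(np.uint8),cv2.RETR_EXTERNAL,cv2.CHAIN_APPROX_NONE)
    return [k for k in cs if cv2.contourArea(k)>amin]
E
python3 - <<'E'
from h import *
c=bot.read_camera("top");im=c["pixels"];hsv=cv2.cvtColor(im,cv2.COLOR_BGR2HSV)
tm=(hsv[...,0]<18)&(hsv[...,1]>110)&(hsv[...,2]>110);tm[:,:140]=0;tm[:,270:]=0;tm[:205]=0
for k in blobs(tm,1000):
    r=cv2.minAreaRect(k);P=np.array([ray(c,*p,.014)[:2] for p in cv2.boxPoints(r)])
    print("tray",np.round(r[0]),P.mean(0).round(4),P.round(3).tolist(),[np.linalg.norm(P[i]-P[i-1]).round(3) for i in range(4)])
g=(hsv[...,1]<40)&(hsv[...,2]>130);g[:,:260]=0;g[:,390:]=0;g[:150]=0;g[275:]=0
k=max(blobs(g,1000),key=cv2.contourArea);r=cv2.minAreaRect(k)
P=np.array([ray(c,*p,.058)[:2] for p in cv2.boxPoints(r)]);print("housing",r,P.mean(0).round(4),P.round(3).tolist(),[np.linalg.norm(P[i]-P[i-1]).round(3) for i in range(4)])
print("knob",ray(c,328,216,.118).round(3), bot.current_tool_rot(), yang())
w=bot.read_camera("wrist");R=np.array(w["R"]);print("wristC",(-R.T@w["t"]).round(3),R.round(2).tolist(),w["fx"])
cv2.imwrite("pics/crop1.png",cv2.resize(im[130:310,150:400],None,fx=3,fy=3,interpolation=cv2.INTER_CUBIC))
E
```

```text
tray [220. 348.] [0.211  0.2822] [[0.132, 0.367], [0.293, 0.366], [0.29, 0.197], [0.129, 0.199]] [np.float64(0.168), np.float64(0.161), np.float64(0.169), np.float64(0.161)]
tray [193. 254.] [0.4526 0.3585] [[0.515, 0.46], [0.548, 0.29], [0.39, 0.257], [0.357, 0.427]] [np.float64(0.161), np.float64(0.174), np.float64(0.161), np.float64(0.172)]
housing ((327.9171447753906, 213.71502685546875), (85.61154174804688, 93.65353393554688), 14.743562698364258) [0.5575 0.0044] [[0.468, 0.14], [0.702, 0.081], [0.646, -0.132], [0.414, -0.071]] [np.float64(0.218), np.float64(0.241), np.float64(0.22), np.float64(0.24)]
knob [0.545 0.005 0.118] [-3.07089187e+00 -6.55770160e-01  2.04595768e-05] -1.1500282005276987
wristC [ 0.303 -0.494  0.383] [[0.41, -0.91, -0.0], [-0.88, -0.4, 0.26], [-0.24, -0.11, -0.97]] 366.39436089355894
```

View pics/crop1.png

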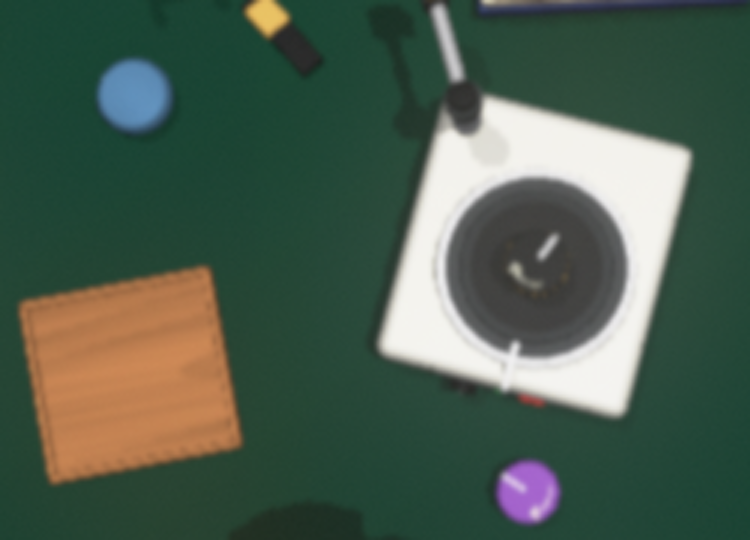

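The crop shows the black knob at (540,265) on the grinder. Its line points up and to the right, to (555,237). The index line is at (510,365), and the purple knob is a decoy. Estimated turn is about 2.85 rad clockwise. In the gripper's yaw that runs from q6≈-1.3 to +1.55, so one grip is enough. Next is a look from above with the wrist camera.

```bash
python3 - <<'E'
from h import *
import json
bot.goto([.545,.005,.29],down(1.324))
print(bot.current_clock(),bot.current_joints())
w=bot.read_camera("wrist");t=bot.read_camera("top")
np.savez("w1.npz",**{k:np.array(w[k]) for k in w})
cv2.imwrite("pics/w1.png",w["pixels"])
print(bot.current_contact_force(),proj(w,[.545,.005,.118]))
E
```

```text
2.4083 [-2.13887528e-01  3.99392232e-02  1.57683089e+00 -2.02999098e-04
  1.52512779e+00 -1.53645703e+00]
[-0.60333825  0.6622833  -0.02335436] (np.float64(322.092473201909), np.float64(218.57678501916175))
```

View pics/w1.png

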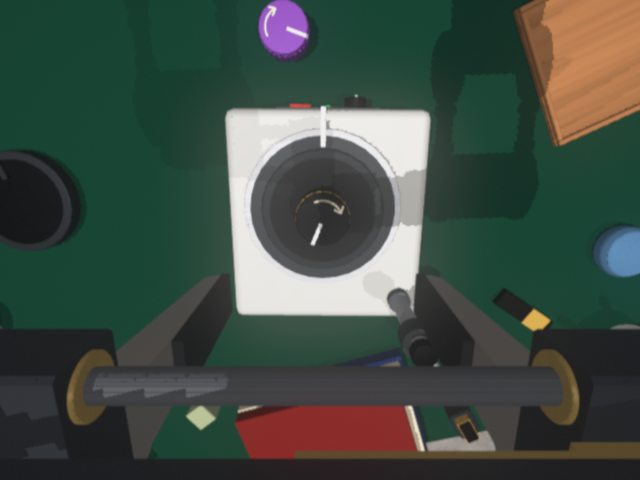

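Wrist view: the knob is at about (322,212), with its white line running from (320,224) to (314,244). The index line is at (323,128) and the stone's circle at (323,205). Now I fit them on their planes.

```bash
python3 - <<'E'
from h import *
from scipy.optimize import least_squares
w={k:v for k,v in np.load("w1.npz").items()};im=w["pixels"];g=cv2.cvtColor(im,cv2.COLOR_BGR2GRAY)
def fitc(P):
    s=least_squares(lambda q:np.hypot(P[:,0]-q[0],P[:,1]-q[1])-q[2],[*P.mean(0),.06],loss="soft_l1",f_scale=.001);return s.x.round(4),np.abs(s.fun).mean().round(5)
m=(g<125);m[:100]=0;m[300:]=0;m[:,:235]=0;m[:,425:]=0
k=max(blobs(m,3000),key=cv2.contourArea);k=cv2.convexHull(k)[:,0];print(k.min(0),k.max(0))
P=np.array([ray(w,*p,.078)[:2] for p in k.astype(float)]);print("stone",fitc(P))
hs=cv2.cvtColor(im,cv2.COLOR_BGR2HSV)
br=(hs[...,0]>12)&(hs[...,0]<35)&(hs[...,1]>70)&(hs[...,2]>45);br[:180]=0;br[250:]=0;br[:,:285]=0;br[:,360:]=0
v,u=np.nonzero(br);print("brass px",len(u),u.min(),u.max(),v.min(),v.max())
P=np.array([ray(w,a,b,.11)[:2] for a,b in zip(u,v)]);print("brass",fitc(P))
def line(u0,u1,v0,v1,th,z):
    q=np.zeros_like(g);q[v0:v1,u0:u1]=g[v0:v1,u0:u1];k=max(blobs(q>th,8),key=cv2.contourArea)[:,0].astype(float)
    P=np.array([ray(w,*p,z)[:2] for p in k]);d=np.linalg.svd(P-P.mean(0))[2][0];s=(P-P.mean(0))@d
    print(k.min(0),k.max(0),"ends",(P.mean(0)+d*s.min()).round(4),(P.mean(0)+d*s.max()).round(4),"ang",np.degrees(np.arctan2(d[1],d[0])))
line(300,335,219,255,130,.119)
line(316,330,108,146,np.percentile(g[110:140,322:325],30)-12,.071)
c=(g>140);c[:100]=0;c[320:]=0;c[:,:215]=0;c[:,440:]=0
r=cv2.minAreaRect(max(blobs(c,3000),key=cv2.contourArea));B=np.array([ray(w,*p,.058)[:2] for p in cv2.boxPoints(r)]);print(B.round(4).tolist(),B.mean(0))
E
```

```text
[251 136] [394 277]
stone (array([0.5443, 0.0054, 0.0754]), np.float64(0.0002))
brass px 116 296 349 190 213
brass (array([0.5461, 0.0047, 0.026 ]), np.float64(0.00052))
[311. 223.] [321. 245.] ends [0.549  0.0023] [ 0.5673 -0.0108] ang -35.633504356406625
[320. 108.] [329. 145.] ends [0.4456 0.0318] [0.4801 0.0216] ang -16.49102036206675
[[0.4181, -0.0652], [0.4694, 0.138], [0.7039, 0.0975], [0.6439, -0.1393]] [0.55883171 0.00775068]
```

Everything agrees on the axis at (0.546, 0.0047): the pan circle and the brass ring match to about 1 mm, and the ring's radius is 26 mm. The knob line is at -36° and the index at 165.3°, so the turn is about 2.78 rad, within the stated 2.75–3.25. Next: descend, grip lightly and centre by force.

```bash
python3 - <<'E'
from h import *
f=lambda:np.round(bot.current_contact_force(),2)
p=np.array([.546,.0047,.086])
bot.line_to([*p[:2],.14],max_speed=.2);bot.line_to(p,max_speed=.1)
print("free",f(),bot.current_ee_pos())
f0=np.array(bot.current_contact_force())
bot.set_gripper(.66,3);print(f()-f0,bot.current_clock())
bot.set_gripper(.5,4);bot.hold(.2);print("grip",f()-f0,bot.current_opening()*92,bot.current_grip_force(),np.round(bot.current_ft_torque(),3),bot.current_clock())
E
```

```text
free [0.07 0.05 0.34] [0.54655184 0.00459391 0.08664247]
[ 0.62889217 -0.95086828  0.40456176] 4.725
grip [-2.29110783 -3.93086828  0.92456176] 51.942264227615354 3.9998088096035644 [-0.496  0.152 -0.031] 5.2167
```

```bash
python3 - <<'E'
from h import *
p=np.array([.546,.0047,.086]);a=1.324
Y=np.array([np.cos(a),np.sin(a),0]);X=np.array([np.sin(a),-np.cos(a),0])
def rd():
    bot.hold(.08);F=np.mean([bot.current_contact_force() for _ in range(3)],0);return F@X,F@Y,F[2]
off=0.
for i in range(6):
    off-=.0007;bot.line_to(p+off*Y,max_speed=.02)
    r=rd();print("Y",round(off*1e3,2),np.round(r,2),round(bot.current_clock(),2),(np.array(bot.current_ee_pos())-p)@Y*1e3)
    if r[1]>2.5:break
E
```

```text
Y -0.7 [ 0.37 -1.67  0.96] 5.55 -0.46611877027691867
Y -1.4 [-0.65  3.48  0.88] 5.88 -0.6422811203961517
```

```bash
cat > turn.py <<'E'
from h import *
import sys,json
# admittance turning: rotate clockwise by n steps, z and lateral follow force; state in st.json
st=json.load(open("st.json"));p=np.array(st["p"]);a=st["a"];ff=st["ff"];F0=np.array(st["F0"]);a0=st["a0"]
tgt=float(sys.argv[1]);d=.08
while a0-a<tgt-1e-6:
    s=min(d,tgt-(a0-a));a-=s;p[2]+=ff*s
    bot.line_to(p,rot=down(a),max_speed=.02);
    F=np.mean([bot.current_contact_force() for _ in range(3)],0)-F0
    ff=np.clip(ff+.0002*F[2],0,.006)
    p+=np.clip(np.array([3e-5,3e-5,6e-5])*F,-4e-4,4e-4)
    print(f"{a0-a:.2f} t{bot.current_clock():.2f} F{F.round(1)} z{p[2]*1e3:.2f} ff{ff*1e3:.2f} Mz{bot.current_ft_torque()[2]:.2f} yerr{(yang()-a):.3f}")
    json.dump(dict(p=p.tolist(),a=a,ff=ff,F0=F0.tolist(),a0=a0),open("st.json","w"))
    if np.abs(F).max()>7:print("STOP");break
E
python3 - <<'E'
from h import *
import json
a=1.324;p=np.array([.546,.0047,.086])-.00095*np.array([np.cos(a),np.sin(a),0])
bot.line_to(p,max_speed=.02);bot.set_gripper(.4,30);bot.hold(.15)
print(np.round(bot.current_contact_force(),2),bot.current_opening()*92,bot.current_grip_force(),bot.current_joints().round(2),bot.current_clock())
json.dump(dict(p=p.tolist(),a=a,ff=.0015,F0=[0,0,.5],a0=a),open("st.json","w"))
E
python3 turn.py .24
```

```text
[0.25 4.71 1.68] 50.752074468330775 30.000361336860806 [-0.21  0.22  1.79  0.    1.13 -1.54] 6.5
0.08 t6.75 F[-1.   1.2  0.7] z86.16 ff1.65 Mz-0.14 yerr0.002
0.16 t7.00 F[-0.5 -0.3  1.1] z86.36 ff1.87 Mz-0.01 yerr0.003
0.24 t7.25 F[-0.8 -0.9  3.2] z86.71 ff2.52 Mz-0.06 yerr0.003
```

```bash
python3 turn.py 1.0; python3 - <<'E'
from h import *
t=bot.read_camera("top");w=bot.read_camera("wrist")
cv2.imwrite("pics/m.png",np.vstack([cv2.resize(t["pixels"][170:260,260:400],(560,360)),cv2.resize(w["pixels"][100:300,200:440],(560,240))]))
E
```

```text
0.32 t7.50 F[-0.7 -1.3  0.4] z86.94 ff2.61 Mz-0.09 yerr0.004
0.40 t7.75 F[ 0.5 -0.7  0. ] z87.14 ff2.61 Mz-0.08 yerr0.004
0.48 t8.00 F[0.5 0.3 1.5] z87.45 ff2.92 Mz-0.05 yerr0.004
0.56 t8.25 F[0.1 0.1 0.2] z87.69 ff2.95 Mz-0.08 yerr0.004
0.64 t8.50 F[ 0.2 -0.2  0.3] z87.94 ff3.01 Mz-0.02 yerr0.004
0.72 t8.75 F[ 0.2 -0.4 -2.1] z88.06 ff2.60 Mz0.00 yerr0.004
0.80 t9.00 F[ 0.1  0.7 -1.1] z88.20 ff2.39 Mz0.04 yerr0.004
0.88 t9.25 F[-0.1  0.6 -1.5] z88.31 ff2.09 Mz-0.01 yerr0.004
0.96 t9.50 F[-0.3 -0.1 -1.1] z88.40 ff1.86 Mz0.03 yerr0.004
1.00 t9.75 F[ 0.9  0.9 -1.8] z88.37 ff1.49 Mz0.05 yerr0.003
```

View pics/m.png

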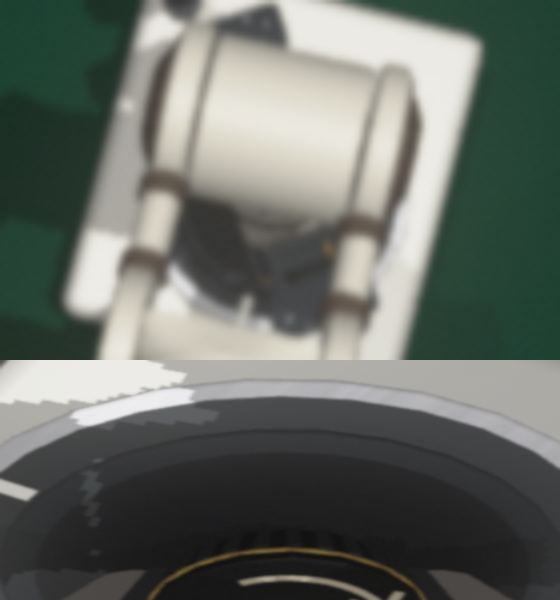

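The arrow still sits in the same place in the wrist image while the pan has rotated, so the knob turns with the gripper. Continuing.

```bash
python3 turn.py 2.82
```

```text
1.08 t10.10 F[ 0.7  0.1 -2.1] z88.36 ff1.07 Mz0.04 yerr0.003
1.16 t10.35 F[-0.4 -0.2 -0.5] z88.42 ff0.97 Mz-0.02 yerr0.003
1.24 t10.60 F[ 0.3  0.6 -2.2] z88.36 ff0.54 Mz0.01 yerr0.004
1.32 t10.85 F[ 0.1 -0.7 -0.4] z88.38 ff0.45 Mz-0.07 yerr0.004
1.40 t11.10 F[ 0.1  0.2 -1.4] z88.33 ff0.17 Mz-0.02 yerr0.004
1.48 t11.35 F[-0.1  0.3 -1.6] z88.25 ff0.00 Mz-0.00 yerr0.004
1.56 t11.60 F[ 0.6  0.2 -0.4] z88.23 ff0.00 Mz-0.01 yerr0.004
1.64 t11.85 F[ 0.1 -0.4 -0.8] z88.18 ff0.00 Mz-0.01 yerr0.004
1.72 t12.10 F[ 0.6 -1.3  1.2] z88.25 ff0.25 Mz0.05 yerr0.004
1.80 t12.35 F[ 0.7 -1.6  0.1] z88.28 ff0.27 Mz0.02 yerr0.004
1.88 t12.60 F[ 1.5 -2.8  2.9] z88.47 ff0.85 Mz0.04 yerr0.004
1.96 t12.85 F[ 0.5 -4.7  3.7] z88.77 ff1.60 Mz0.10 yerr0.004
2.04 t13.10 F[ 0.4 -4.3  4.5] z89.16 ff2.49 Mz0.03 yerr0.004
2.12 t13.35 F[-0.2 -5.1  4.8] z89.65 ff3.45 Mz0.03 yerr0.004
2.20 t13.60 F[ 0.7 -2.5  4.3] z90.18 ff4.31 Mz0.02 yerr0.004
2.28 t13.85 F[-0.8 -2.3  2.6] z90.69 ff4.84 Mz0.05 yerr0.004
2.36 t14.10 F[-0.2 -0.7  1.3] z91.15 ff5.11 Mz-0.01 yerr0.004
2.44 t14.35 F[-0.8  0.5 -1.4] z91.48 ff4.82 Mz0.01 yerr0.004
2.52 t14.60 F[-0.1  0.3 -0.7] z91.82 ff4.68 Mz-0.05 yerr0.004
2.60 t14.85 F[ 0.7  0.4 -1.8] z92.08 ff4.31 Mz-0.03 yerr0.004
2.68 t15.10 F[ 0.4  0.1 -1. ] z92.36 ff4.10 Mz-0.05 yerr0.004
2.76 t15.35 F[-0.9  0.2 -1.2] z92.62 ff3.85 Mz-0.06 yerr0.004
2.82 t15.60 F[-1.3  0.5 -1.9] z92.74 ff3.48 Mz-0.03 yerr0.003
```

```bash
python3 - <<'E'
from h import *
w=bot.read_camera("wrist");print(bot.current_clock(),bot.current_ee_pos())
for q in([.546,.0047,.125],[.546-.024*np.cos(.255),.0047+.024*np.sin(.255),.125],[.546-.08*np.cos(.255),.0047+.08*np.sin(.255),.071]):print(np.round(proj(w,q)))
cv2.imwrite("pics/w2.png",w["pixels"])
E
```

```text
15.65 [0.5457359  0.00311519 0.09276659]
[320. 326.]
[302. 373.]
[278. 394.]
```

View pics/w2.png

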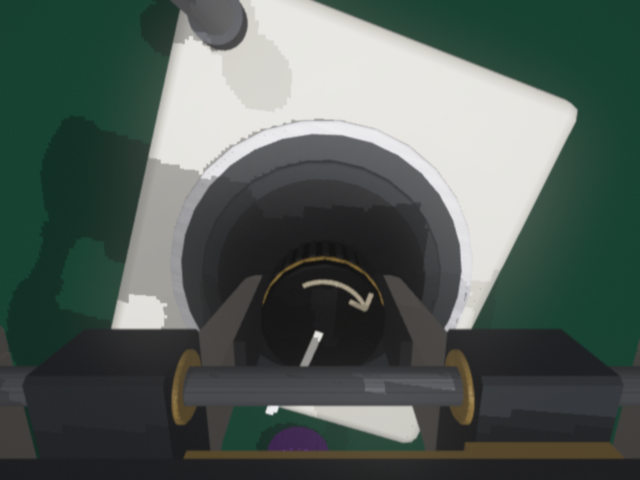

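The knob's line, (319,333)→(305,365), points at the index at (275,408), aligned to within a few degrees. The thread should be off by now, so I lift gently while watching the force.

```bash
python3 - <<'E'
from h import *
import json
st=json.load(open("st.json"));p=np.array(st["p"]);F0=np.array(st["F0"])
ok=True
for i in range(14):
    p[2]+=.0005 if i<5 else .003
    bot.line_to(p,max_speed=.03);F=np.array(bot.current_contact_force())-F0
    print(f"z{p[2]*1e3:.1f} F{F.round(1)} t{bot.current_clock():.2f}")
    if F[2]<-5 or np.abs(F[:2]).max()>7: ok=False;print("STOP");break
if ok:
    bot.line_to([*p[:2],.2],max_speed=.15);w=bot.read_camera("wrist");cv2.imwrite("pics/w3.png",w["pixels"])
    print(np.round(np.array(bot.current_contact_force()),2),bot.current_opening()*92,bot.current_clock())
E
```

```text
z93.2 F[-0.9 -0.2 -2.4] t15.90
z93.7 F[-1.1 -0.3 -1.1] t16.15
z94.2 F[-1.2 -0.3 -1.5] t16.40
z94.7 F[-1.8  0.5 -1. ] t16.65
z95.2 F[-0.6 -0.2 -2. ] t16.90
z98.2 F[-0.7  0.5 -0.3] t17.15
z101.2 F[-0.6  0.5 -0.6] t17.40
z104.2 F[-0.1  0.2 -0.6] t17.65
z107.2 F[ 0.  -0.3 -1.7] t17.90
z110.2 F[-0.4 -0.5 -1.2] t18.15
z113.2 F[ 0.   0.1 -0.2] t18.40
z116.2 F[-0.4  0.2 -1.4] t18.65
z119.2 F[-0.   0.9 -1.4] t18.90
z122.2 F[ 0.2  0.1 -1.3] t19.15
[ 0.03  0.11 -0.36] 50.664324640255295 19.8667
```

```bash
python3 - <<'E'
from h import *
T=np.array([.4526,.3585]);R=down(-1.38)
bot.goto([*T,.16],R);bot.line_to([*T,.03],max_speed=.12);bot.hold(.2)
f0=np.mean([bot.current_contact_force() for _ in range(6)],0);z=.02
bot.line_to([*T,z],max_speed=.04)
while z>.006:
    bot.line_to([*T,z],max_speed=.01);F=np.mean([bot.current_contact_force() for _ in range(4)],0)-f0
    if z<.013:print(f"{z*1e3:.1f} {F.round(1)}")
    if F[2]>3:break
    z-=.0005 if z<.013 else .001
w=bot.read_camera("wrist");cv2.imwrite("pics/w4.png",w["pixels"]);print(bot.current_ee_pos(),bot.current_clock(),bot.current_grip_force())
E
```

```text
13.0 [ 0.   0.7 -0.3]
12.5 [ 0.9 -0.4 -0.8]
12.0 [ 1.6 -0.2 -0.9]
11.5 [ 0.1 -1.  -0. ]
11.0 [ 0.9 -0.3 -0.6]
10.5 [-0.7 -0.1  0.2]
10.0 [ 0.4 -1.1 -0. ]
9.5 [ 0.6 -0.3 -1.1]
9.0 [-0.1  0.2  0. ]
8.5 [-1.1 -0.5 -0.2]
8.0 [-0.   1.  -0.5]
7.5 [-0.8 -0.4  2.4]
7.0 [-3.3 -0.9  6.9]
[0.45270044 0.35855225 0.00774123] 28.1333 30.001227975008078
```

View pics/w4.png

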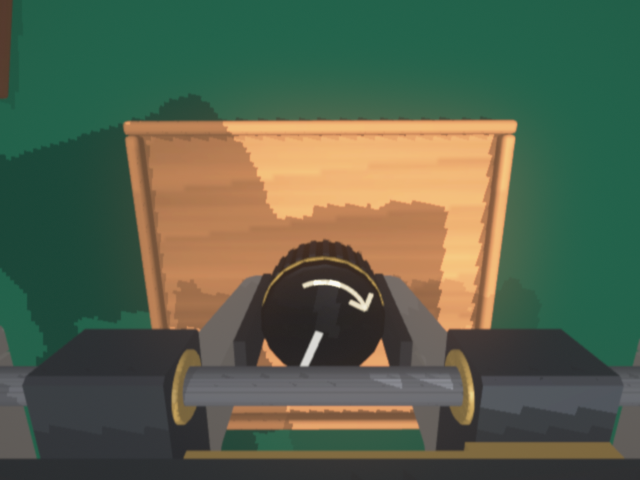

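The knob stands held on the tray floor, well inside the walls (knob at (323,315), tray from 125 to 515 across). Now release, retreat and check.

```bash
python3 - <<'E'
from h import *
T=[.4526,.3585]
bot.line_to([*T,.0075],max_speed=.01);bot.set_gripper(.75,10);bot.hold(.2)
bot.line_to([*T,.09],max_speed=.06);bot.line_to([*T,.2],max_speed=.15);bot.hold(.3)
w=bot.read_camera("wrist");cv2.imwrite("pics/w5.png",w["pixels"]);print(bot.current_clock(),bot.current_contact_force(),proj(w,[*T,.042]))
E
```

```text
31.7917 [0.10757452 0.26289537 0.82412191] (np.float64(322.9958393562398), np.float64(223.68452915946227))
```

View pics/w5.png

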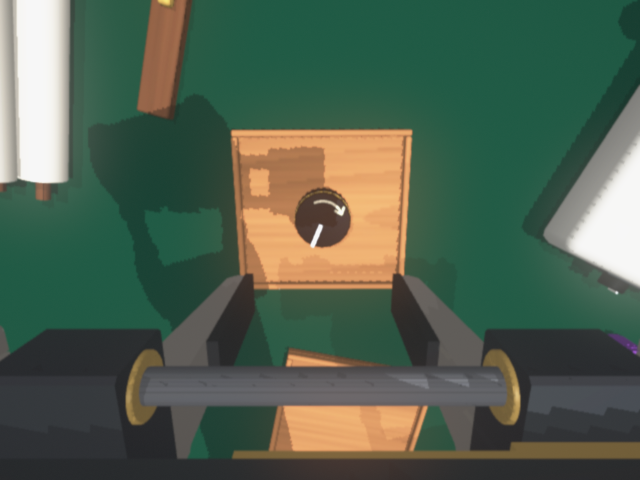

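The knob stands upright and released near the tray's centre, at (322,220) where (323,224) was expected. The gripper is clear.

```bash
python3 -c "
from workcell import bot
print(bot.job_done())"
```

```text
the job is handed in; nothing more can be done
None
```

The black knob was unscrewed clockwise until the two white lines met, lifted off without force, and set down upright near the centre of the leftmost tray. I handed the job in at about 32 s; no verdict came back.

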